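# Right the fallen dental surveyor and thread its spindle through both bushings

### The job

The dental surveyor has been knocked over on its back: set it upright on its base plate and let go of it. Then take the spindle out of its blue stand and thread it, tip down, through the upper bushing and on through the lower one; finish still holding it by its handle, spanning both bushings, with its tip hanging about halfway between the lower bushing and the base plate, so that a colleague can tighten the clamp. Leave the bottle, sharps pot, glass dish and gauze packet where they are.

Things in the scene. Friction and masses are not known exactly. Their poses are not given: they have to be found in the camera images.
- surveyor: Loose grey bench stand, 0.75 kg. Origin: centre of the underside of its base plate (x -55..55, y -45..45, z 0..14 mm). Own z: up the 14 mm column (axis at x = 41 mm, to z = 148), x: to the rear. Starts lying on its back on the plate's rear face and the ball, own -x up; it tips up about the plate's rear lower edge (x = 55, z = 0) and drops onto its base by itself once leaning under 45 degrees.
- surveyor_ball (a point): Centre of the black ball, 28 mm in diameter, on top of the surveyor's column, at own x = 41, y = 0, z = 155 mm. While the surveyor lies, 14 mm above the table. A handy grip: the ball can turn between the fingers while the stand tips up.
- upper_bushing (a point): Centre of the upper mouth of the upper brass bushing, at the surveyor's own x = -8, y = 0, z = 114 mm. The bushing is a tube from z = 98 to 114 mm on a short arm in front of the column: bore 11 mm, outside 21 mm, mouth flared to about 17 mm over the top 4 mm. Its axis is along the surveyor's z, 49 mm in front of the column's axis.
- lower_bushing (a point): Centre of the upper mouth of the lower brass bushing, at the surveyor's own x = -8, y = 0, z = 72 mm, on the same axis as the upper one. Same shape, from z = 56 to 72 mm; the base plate's top is at z = 14 mm.
- spindle: Spindle, a loose rod of about 60 g: shaft 8 mm in diameter and 110 mm long with a tapered tip, then a ribbed aluminium handle 16 mm in diameter and 40 mm long (150 mm in all). Origin: the tip; own z runs from the tip to the handle. It starts upright, tip down, in the hole of the blue stand, tip 5 mm above the table.
- spindle_tip (a point): Tip of the spindle (its origin).
- spindle_grip (a point): Middle of the spindle's handle, 130 mm above the tip along its axis.
- spindle_stand: Blue plastic block 60 x 60 x 45 mm, fixed to the table, with an upright hole of 9.5 mm in the middle, 40 mm deep, in which the spindle stands. Origin: centre of its underside.
- dropper_bottle: Bystander: brown dropper bottle, 33 mm across, 102 mm tall, loose. Origin: centre of its underside.
- sharps_pot: Bystander: yellow sharps pot with a red lid, 64 mm across, 78 mm tall, loose. Origin: centre of its underside.
- dappen_dish: Bystander: small glass dish, 33 mm across, 26 mm tall, loose. Origin: centre of its underside.
- gauze_packet: Bystander: flat carton of gauze, 86 x 85 x 19 mm, loose. Origin: centre of its underside.

How it is judged:
On the way, in this order (a step that is already met when the one before it is completed fails the run):
1. the surveyor stands upright on its base plate, let go (angle between surveyor's own z axis and vertical below 0.05 rad and height (world z) of surveyor below 0.006 m and contact force between the fingers and surveyor below 0.2 N and linear speed of surveyor below 0.03 m/s), for 0.2 s.
2. the spindle is through the upper bushing, its tip between the two bushings (angle between surveyor's own z axis and vertical below 0.05 rad and height (world z) of surveyor below 0.006 m and horizontal distance between spindle_tip and lower_bushing below 0.006 m and angle between the z axis of spindle and the z axis of surveyor, either way round below 0.07 rad and z of spindle_tip in the frame of surveyor between 0.06 and 0.096 m), for 0.05 s.
At the end, for the whole second after the job is handed in: Surveyor upright on its base plate (within 3 degrees), untouched by the fingers; spindle through both bushings (tip within 6 mm of their axis, within 4 degrees of parallel), tip 7 to 36 mm below the lower bushing and 6 to 35 mm above the base plate, held still in the fingers (angle between surveyor's own z axis and vertical below 0.05 rad and height (world z) of surveyor below 0.006 m and horizontal distance between spindle_tip and lower_bushing below 0.006 m and angle between the z axis of spindle and the z axis of surveyor, either way round below 0.07 rad and z of spindle_tip in the frame of surveyor between 0.02 and 0.049 m and linear speed of spindle below 0.015 m/s and contact force between the fingers and spindle above 1 N and contact force between the fingers and surveyor below 0.5 N); the arm keeps its last pose, push and grip.
It fails at once if the dropper bottle is displaced by more than 3 cm (distance of dropper_bottle from where it was at the start of the episode above 0.03 m).
It fails at once if the sharps pot is displaced by more than 3 cm (distance of sharps_pot from where it was at the start of the episode above 0.03 m).
It fails at once if the dappen dish is displaced by more than 3 cm (distance of dappen_dish from where it was at the start of the episode above 0.03 m).
It fails at once if the gauze packet is displaced by more than 3 cm (distance of gauze_packet from where it was at the start of the episode above 0.03 m).
It also fails if it takes over 61 s, if anything falls off the work surface, if the arm or the gripper's body presses on something with over 40 N, if the wrist force passes 120 N, or if a joint passes its speed limit or range.

### The arm

A 6-joint arm with a two-finger parallel gripper is mounted at the origin on a cart in front of the work surface, level with it; the furniture and walls round the work are solid. World frame = base frame: x ahead of the robot, y to its left, z up, the work surface at z = 0. Lengths are in m, angles in rad, forces in N, time in s.
With the tool pointing down it reaches from about 0.275 to 0.725 m from the base axis. Payload 15.9 kg.
Tool frame: the origin (TCP) lies midway between the tips of the shut fingers; the grasp point (between the pads) lies 19 mm behind it (arm.grip_point_offset is the distance from the TCP to the grasp point, in m); x points along the fingers, y is the direction in which the jaws open and shut, and the axes are right-handed (so a half turn about x gives the same grasp; the last joint's range is limited). The gripper opens to 85 mm and grips with 20 to 120 N. Pads are 22 mm wide; open, the fingers measure 114 mm over their backs; the gripper's body (76 mm by 85 mm) begins 54 mm behind the grasp point. The pads swing forward as they close: fully open they stand 13 mm farther back than shut.
Start: joints at [1.111, 0.213, -0.034, 1.323, 0, 1.571], TCP at [0.222, 0.448, 0.231] pointing down, gripper open.
Joint ranges: [-2.98, 2.98], [-0.74, 1.72], [-1.14, 1.35], [-2.1, 2.04], [-1.57, 1.44], [-3.14, 3.14]. Speed limits (rad/s): [1.89, 1.89, 2.39, 2.57, 3.14, 3.14].

### API

Orientations are given as a rotation vector (axis times angle).
In Python, from workcell import arm gives the robot as it stands.
- The arm moves only by the tool carry_out, never from a script. Its arguments are lists of equal length, an entry for each row: "angular": the turn, a rotation vector about the tool's x, y, z in units of 0.5 rad (1.0 is 0.5 rad), a list of three; "dp": the shift along the tool's x, y, z in units of 600 mm (1.0 is 600 mm), a list of three; "jaw": the closure, from -1 (fully open) to 1 (shut). A call has 1 to 5 rows; each row is the pose to reach, as a shift and turn from the pose measured when the call began, along the tool's axes at that moment; what a row does not reach only later rows make up. A row lasts 1/8 s, in which the tool goes at most 62.5 mm and 10.7 degrees, less where a joint would pass 70% of its speed; a pose out of reach is approached as far as the arm can. A call with a number of a shift or a turn outside -1 to 1 is refused whole. A call with a gripper value outside its range is refused whole. The fingers move at their own pace and stop on an object; "squeeze" is the grip in N (left out, the last holds). Time passes only in rows, so rows that repeat a pose let the fingers close. It gives the time, the measured TCP pose, the force and the opening at its end, in the units of the state.
- arm.read_state(): the state, without advancing time (a new reading comes with each control period).
- arm.grab_frame(name): name is "side" or "top" or "wrist"; returns (picture, depth): 480x640x3 uint8, red, green, blue; 480x640 float32, m along the optical axis (not along the pixel's ray), 0 where there is no reading.
- arm.calibration(name): a dict with "camera_matrix" (3x3 intrinsics, pixels), "world_to_cam" (4x4, takes a point from world to camera coordinates). Camera axes: x right, y down, z forward; pixel columns grow to the right and rows downward; lengths in m; the calibration is good to about 2 mm. The wrist camera is an equidistant fisheye: a pixel r from the principal point sees the ray r / f radians off the axis. A picture is of the moment at which its call begins: read the wrist's pose just before it. calibration takes no time and is no camera call; for the wrist camera it gives the pose at the moment of the call.
- arm.hand_in(): hands the job in, once; it reports no verdict.
The state is a dict: "clock": time; "q": joint angles; "qd": joint speeds; "tau": joint torques, N m; "tool_pos": TCP position; "ee_rot": TCP orientation; "wrist_force": force on the tool from outside, world axes, zero at the start; "wrist_torque": the same for the moment, N m; "grip_width": finger opening in m.
Only numpy, scipy, OpenCV 4.12 (cv2) and the standard library are available. Lean on these libraries where they do the work, as an engineer would, in place of code of your own. Each camera call takes 0.05 s, during which the arm holds its last target.

## Working session

There is one attempt and no reset: what is moved stays moved. The work goes in short steps, Python scripts to look and compute and a tool call to move; the robot and the scene stay as the last step left them, time stands still between calls to the robot, and variables do not carry over. Pictures are saved under pics/ and viewed, and the job is handed in when it is done.

Besides the shell and the picture viewer there is one more tool, called in YAML: its name, and indented under it one key for each argument. carry_out: Moves the arm, as the interface text tells. Shifts and turns lie within -1 to 1; 1 stands for 600 mm of shift or 0.5 rad of turn. Its arguments: {"type":"object","properties":{"angular":{"type":"array","items":{"type":"array","items":{"type":"number","minimum":-1,"maximum":1}}},"dp":{"type":"array","items":{"type":"array","items":{"type":"number","minimum":-1,"maximum":1}}},"jaw":{"type":"array","items":{"type":"number"}},"squeeze":{"type":"number"}},"required":["angular","dp","jaw"]}

```bash
ls; mkdir -p pics; cat > h.py <<'E'
import numpy as np, cv2
from workcell import arm
from scipy.spatial.transform import Rotation as R
def snap(n,f):
    im,d=arm.grab_frame(n); cv2.imwrite('pics/'+f+'.png',im[:,:,::-1]); np.save('pics/'+f+'_d.npy',d); np.save('pics/'+f+'.npy',im)
    c=arm.calibration(n); np.savez('pics/'+f+'_c.npz',K=c['camera_matrix'],T=c['world_to_cam'])
    return im,d
def load(f):
    c=np.load('pics/'+f+'_c.npz'); return np.load('pics/'+f+'.npy'),np.load('pics/'+f+'_d.npy'),c['K'],c['T']
def ray(K,T,u,v):
    x=np.array([(u-K[0,2])/K[0,0],(v-K[1,2])/K[1,1],1.]); Ti=np.linalg.inv(T)
    return Ti[:3,3],Ti[:3,:3]@x
def onz(K,T,u,v,z):
    o,d=ray(K,T,u,v); return o+d*(z-o[2])/d[2]
def cloud(f):
    im,d,K,T=load(f); v,u=np.mgrid[:480,:640]
    P=np.stack([(u-K[0,2])/K[0,0]*d,(v-K[1,2])/K[1,1]*d,d],-1)
    Ti=np.linalg.inv(T); return im,P@Ti[:3,:3].T+Ti[:3,3],d
def proj(K,T,p):
    q=T[:3,:3]@np.asarray(p)+T[:3,3]; q=K@q; return q[:2]/q[2]
def st():
    s=arm.read_state(); 
    print('t',s['clock'],'p',np.round(s['tool_pos'],4),'F',np.round(s['wrist_force'],1),'w',s['grip_width']); print(np.round(R.from_rotvec(s['ee_rot']).as_matrix(),4)); print(np.round(s['q'],3)); return s
E
python3 - <<'E'
from h import *
st()
for n in('side','top'):
    snap(n,n+'0'); c=np.load('pics/%s0_c.npz'%n); print(n,c['K'],np.linalg.inv(c['T']).round(3))
E
```

```text
pics
t 0.0 p [0.2218 0.4478 0.2308] F [-0.7 -0.3  0.1] w 0.08524939424592917
[[-5.000e-04  4.438e-01  8.961e-01]
 [-1.000e-03  8.961e-01 -4.438e-01]
 [-1.000e+00 -1.100e-03  0.000e+00]]
[ 1.111  0.213 -0.035  1.323 -0.     1.571]
side [[455.15716068   0.         321.66540794]
 [  0.         455.15716068 242.15673063]
 [  0.           0.           1.        ]] [[ 0.835 -0.222  0.503  0.11 ]
 [-0.549 -0.307  0.777 -0.67 ]
 [-0.018 -0.925 -0.379  0.448]
 [ 0.     0.     0.     1.   ]]
top [[453.83012504   0.         317.4163817 ]
 [  0.         453.83012504 237.44920742]
 [  0.           0.           1.        ]] [[-0.083 -0.967  0.241  0.35 ]
 [-0.997  0.079 -0.024  0.04 ]
 [ 0.004 -0.242 -0.97   0.954]
 [ 0.     0.     0.     1.   ]]
```

View pics/side0.png

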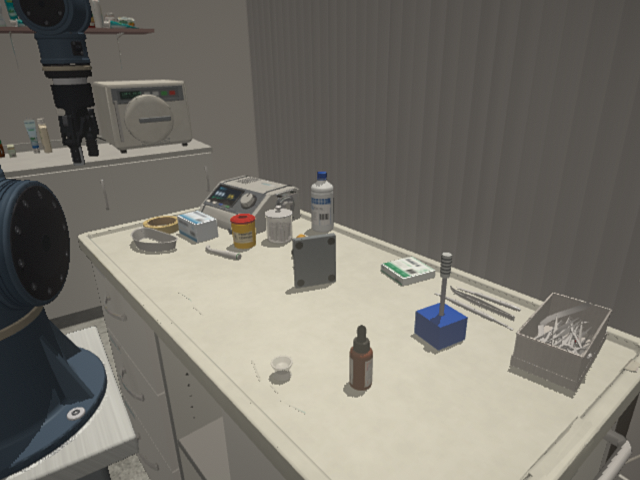

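View pics/top0.png

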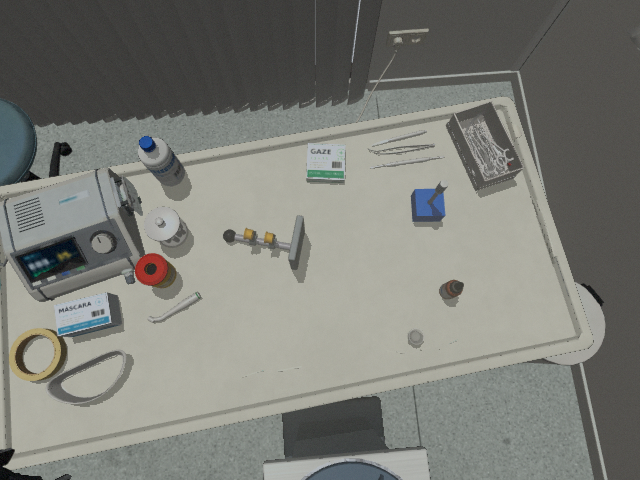

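The side view shows the plate's underside at (315,260) and the spindle in its blue stand at (441,325). In the top view the surveyor lies with its ball at (229,236) and its plate at (296,241), with the bushings at (250,236) and (270,238). The stand is at (428,205), the pot at (152,270), the bottle at (452,290) and the dish at (416,338).

```bash
python3 - <<'E'
from h import *
im,d,K,T=load('top0'); _,P,_=cloud('top0')
r,g,b=[im[...,i].astype(int) for i in range(3)]
# ball
v,u=np.mgrid[:480,:640]
m=(im.max(2)<70)&(abs(u-229)<14)&(abs(v-236)<14)
print('ball px',u[m].mean(),v[m].mean(),m.sum(), onz(K,T,u[m].mean(),v[m].mean(),0.014))
print('ball depth pts',np.median(P[m],0), P[m][:,2].max())
m=(b>r+60)&(b>g+50)&(abs(u-428)<30)&(abs(v-205)<30)&(P[...,2]>.04)&(P[...,2]<.05)
c=P[m]; print('stand top',m.sum(),c.mean(0),c.min(0),c.max(0), cv2.minAreaRect((c[:,:2]*1000).astype(np.float32)))
# surveyor plate: high z points
m=(abs(u-290)<25)&(abs(v-241)<40)&(P[...,2]>.080)
c=P[m]; print('plate top edge',m.sum(),c.mean(0),cv2.minAreaRect((c[:,:2]*1000).astype(np.float32)),np.median(c[:,2]))
# bushings yellow
m=(r>b+60)&(abs(u-260)<25)&(abs(v-240)<20)
n,l,s,ce=cv2.connectedComponentsWithStats(m.astype(np.uint8))
for i in range(1,n):
  if s[i,4]>20: q=P[l==i]; print('bush',ce[i],s[i,4],q.mean(0),q[:,2].max(),onz(K,T,*ce[i],.055))
for nm,(uu,vv) in dict(pot=(152,270),bottle=(452,290),dish=(416,338),gauze=(326,163),lamp=(165,228),hand=(438,188)).items(): print(nm,P[vv,uu])
im,d,K,T=load('side0')
print(onz(K,T,295,290,0),onz(K,T,336,284,0))
E
python3 - <<'E'
import cv2,numpy as np
a=cv2.imread('pics/top0.png')[190:310,120:480]; cv2.imwrite('pics/tz.png',cv2.resize(a,None,fx=2.2,fy=2.2,interpolation=cv2.INTER_CUBIC))
E
```

```text
ball px 228.83333333333334 235.63333333333333 90 [0.60311405 0.20490119 0.014     ]
ball depth pts [0.59853239 0.20213965 0.02515868] 0.9538383362451491
stand top 549 [ 0.63386135 -0.22026908  0.04582676] [ 0.60423361 -0.25351348  0.04002312] [ 0.66519075 -0.19367018  0.04965275] ((633.843505859375, -223.98492431640625), (58.67119598388672, 59.10622024536133), 86.192626953125)
plate top edge 409 [0.55264558 0.05976965 0.14136159] ((478.74462890625, 59.58379364013672), (257.1703186035156, 35.87074279785156), 0.8852680325508118) 0.11053804713644044
bush [247.625   232.96875] 64 [0.58952303 0.15673732 0.07363778] 0.07843940298345453 [0.5945825  0.15922101 0.055     ]
bush [268.13636364 236.77272727] 66 [0.57832604 0.11625884 0.07365763] 0.07893867387641029 [0.58315072 0.11788459 0.055     ]
pot [0.53053763 0.34818855 0.07006451]
bottle [ 0.44261539 -0.23417396  0.0730495 ]
dish [ 0.35833194 -0.16410004  0.01731449]
gauze [ 0.74970313 -0.01602077  0.02011498]
lamp [0.61057364 0.31846373 0.08288123]
hand [ 0.63030973 -0.21674987  0.13998581]
[0.5161936  0.06338888 0.        ] [0.60085444 0.03617293 0.        ]
```

View pics/tz.png

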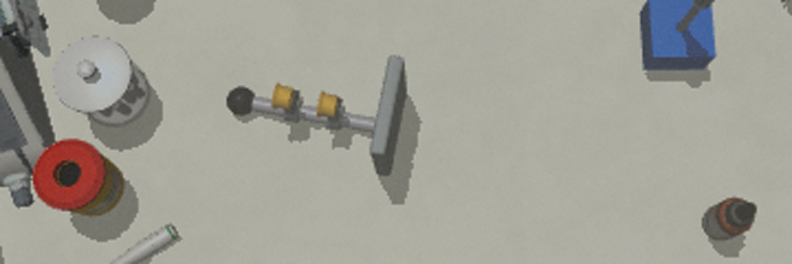

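```bash
cat >> h.py <<'E'
D=np.array([.27,.963,0]); D/=np.linalg.norm(D)
ZU=np.array([0,0,1.])
def ori(tilt,yv=np.array([D[1],-D[0],0])):
    # fingers point down, leaning toward -D by tilt (deg); y = jaw axis
    f=np.cross(ZU,yv)  # horizontal, =D
    t=np.radians(tilt); x=-f*np.sin(t)-ZU*np.cos(t); y=yv; return np.stack([x,y,np.cross(x,y)],1)
def rel(p,Rt):
    s=arm.read_state(); R0=R.from_rotvec(s['ee_rot']).as_matrix()
    dp=R0.T@(np.asarray(p)-s['tool_pos'])/.6; a=R.from_matrix(R0.T@Rt).as_rotvec()/.5
    print('dp',dp.round(4),'ang',a.round(3)); return dp,a
E
python3 - <<'E'
from h import *
st(); print(ori(10)); rel([.6027,.2043,.16],ori(10))
E
```

```text
t 0.1 p [0.2217 0.4478 0.2309] F [-0.8  0.8  0.3] w 0.08550760303488761
[[-4.000e-04  4.437e-01  8.962e-01]
 [-9.000e-04  8.962e-01 -4.437e-01]
 [-1.000e+00 -1.000e-03  0.000e+00]]
[ 1.111  0.213 -0.035  1.324 -0.     1.571]
[[-0.0468787   0.9628705  -0.26586234]
 [-0.16720071 -0.26996369 -0.94824234]
 [-0.98480775  0.          0.17364818]]
dp [ 0.1182 -0.0818  0.7491] ang [ 2.761 -0.29  -0.24 ]
```

carry_out:
  dp:
    - [0,-0.01,0.1]
    - [0,-0.02,0.2]
    - [0,-0.03,0.3]
    - [0,-0.04,0.36]
    - [0,-0.04,0.36]
  angular:
    - [0.3,0,0]
    - [0.6,0,0]
    - [0.9,0,0]
    - [1,0,0]
    - [1,0,0]
  jaw: [-1,-1,-1,-1,-1]

```text
clock: 0.72
tool_pos: [0.4062, 0.3288, 0.2304]
ee_rot: [0.75, 1.437, -0.753]
wrist_force: [-0.9, 0.6, -0.3]
grip_width: 0.0854
```

```bash
python3 - <<'E'
from h import *
st(); rel([.6027,.2043,.16],ori(10))
E
```

```text
t 0.725 p [0.4062 0.3288 0.2304] F [-0.9  0.6 -0.3] w 0.08538959229070682
[[-1.000e-03  8.213e-01  5.705e-01]
 [-1.600e-03  5.705e-01 -8.213e-01]
 [-1.000e+00 -1.700e-03  8.000e-04]]
[ 6.810e-01  2.620e-01  2.600e-02  1.337e+00 -1.000e-03  1.645e+00]
dp [0.1173 0.1508 0.3572] ang [ 1.757 -0.323 -0.151]
```

carry_out:
  dp:
    - [0.01,0.04,0.09]
    - [0.02,0.08,0.18]
    - [0.03,0.12,0.27]
    - [0.05,0.151,0.357]
    - [0.05,0.151,0.357]
  angular:
    - [0.3,-0.05,0]
    - [0.6,-0.1,0]
    - [0.9,-0.15,0]
    - [1,-0.2,0]
    - [1,-0.2,0]
  jaw: [-1,-1,-1,-1,-1]

```text
clock: 1.35
tool_pos: [0.6039, 0.203, 0.1982]
ee_rot: [1.074, 1.166, -1.158]
wrist_force: [-0.1, -0.6, 0.0]
grip_width: 0.0852
```

```bash
python3 - <<'E'
from h import *
st(); rel([.6027,.2043,.16],ori(10))
E
```

```text
t 1.35 p [0.6039 0.203  0.1982] F [-0.1 -0.6  0. ] w 0.08516065293316835
[[ 0.031   0.9942  0.1026]
 [-0.0958  0.1051 -0.9898]
 [-0.9949  0.0209  0.0985]]
[ 0.374  0.518  0.317  1.375 -0.101  1.841]
dp [ 0.0631 -0.0031 -0.0087] ang [ 0.745 -0.158 -0.144]
```

carry_out:
  dp:
    - [0.02,0,0]
    - [0.04,0,-0.004]
    - [0.063,-0.003,-0.009]
    - [0.063,-0.003,-0.009]
  angular:
    - [0.3,-0.05,-0.05]
    - [0.6,-0.1,-0.1]
    - [0.745,-0.158,-0.144]
    - [0.745,-0.158,-0.144]
  jaw: [-1,-1,-1,-1]

```text
clock: 1.85
tool_pos: [0.6015, 0.2058, 0.1588]
ee_rot: [1.255, 0.957, -1.501]
wrist_force: [-0.6, 0.0, 0.7]
grip_width: 0.0853
```

```bash
python3 - <<'E'
from h import *
st(); snap('wrist','w1')
c=arm.calibration('wrist'); print(c)
rel([.6027,.2043,.16],ori(10))
E
```

```text
t 1.85 p [0.6015 0.2058 0.1588] F [-0.6  0.   0.7] w 0.08534644693796314
[[-0.0489  0.9636 -0.2629]
 [-0.168  -0.2674 -0.9488]
 [-0.9846 -0.0023  0.1749]]
[ 0.397  0.632  0.396  1.446 -0.136  2.246]
{'camera_matrix': array([[371.64829954,   0.        , 321.54221317],
       [  0.        , 371.64829954, 237.41083756],
       [  0.        ,   0.        ,   1.        ]]), 'world_to_cam': array([[ 0.96395903, -0.26604863, -0.00105843, -0.52603245],
       [-0.24020063, -0.87200225,  0.4265158 ,  0.28204484],
       [-0.1143969 , -0.41088952, -0.90447949,  0.4529577 ],
       [ 0.        ,  0.        ,  0.        ,  1.        ]])}
dp [-0.      0.0016  0.0018] ang [ 0.007 -0.     0.001]
```

View pics/w1.png

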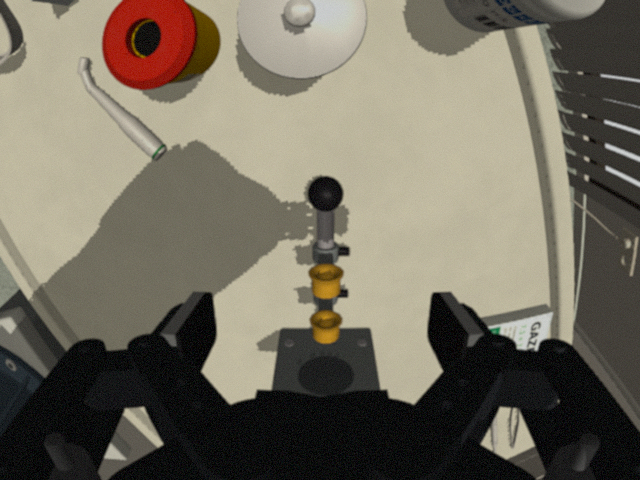

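The wrist view shows the ball at (325,194) and the bushings at (326,280) and (326,325). The column lines up with the jaw plane.

```bash
cat >> h.py <<'E'
def wray(K,T,u,v):
    x=np.array([u-K[0,2],v-K[1,2]]); r=np.hypot(*x); th=r/K[0,0]
    dc=np.array([*(x/max(r,1e-9)*np.sin(th)),np.cos(th)]); Ti=np.linalg.inv(T); return Ti[:3,3],Ti[:3,:3]@dc
def wz(K,T,u,v,z):
    o,d=wray(K,T,u,v); return o+d*(z-o[2])/d[2]
E
python3 - <<'E'
from h import *
im,d,K,T=load('w1'); print('cam',np.linalg.inv(T)[:3,3])
b=wz(K,T,325,194,.014); print('ball',b)
u1=wz(K,T,326,270,.063-0); print(u1)
for uv,z in (((326,268),.063),((326,316),.063),((278,330),.11),((373,330),.11)): print(uv,wz(K,T,*uv,z))
E
```

```text
cam [0.62663804 0.2921091  0.2888376 ]
ball [0.60440977 0.20254871 0.014     ]
[0.59435835 0.16427588 0.063     ]
(326, 268) [0.59478155 0.16584414 0.063     ]
(326, 316) [0.58379314 0.12505453 0.063     ]
(278, 330) [0.56105124 0.15678549 0.11      ]
(373, 330) [0.61793457 0.14099821 0.11      ]
```

```bash
python3 - <<'E'
from h import *
rel([.6035,.2023,.03],ori(10));rel([.6035,.2023,.004],ori(10))
E
```

```text
dp [ 0.2138  0.004  -0.0331] ang [ 0.007 -0.     0.001]
dp [ 0.2565  0.004  -0.0406] ang [ 0.007 -0.     0.001]
```

carry_out:
  dp:
    - [0.08,0.004,-0.012]
    - [0.16,0.004,-0.025]
    - [0.214,0.004,-0.033]
    - [0.24,0.004,-0.038]
    - [0.2565,0.004,-0.0406]
  angular:
    - [0.007,0,0]
    - [0.007,0,0]
    - [0.007,0,0]
    - [0.007,0,0]
    - [0.007,0,0]
  jaw: [-0.3,-0.2,-0.1,-0.1,-0.1]

```text
clock: 2.52
tool_pos: [0.6039, 0.2027, 0.0047]
ee_rot: [1.26, 0.955, -1.499]
wrist_force: [0.7, -0.1, 0.4]
grip_width: 0.0468
```

```bash
python3 - <<'E'
from h import *
st(); snap('wrist','w2');rel([.6035,.2023,.004],ori(10))
E
```

```text
t 2.525 p [0.6039 0.2027 0.0047] F [ 0.7 -0.1  0.4] w 0.04684534929415944
[[-4.580e-02  9.632e-01 -2.649e-01]
 [-1.664e-01 -2.688e-01 -9.487e-01]
 [-9.850e-01  7.000e-04  1.726e-01]]
[ 0.391  0.712  0.14   1.106 -0.137  2.242]
dp [-0.0006  0.      0.0004] ang [ 0.002 -0.001 -0.   ]
```

View pics/w2.png

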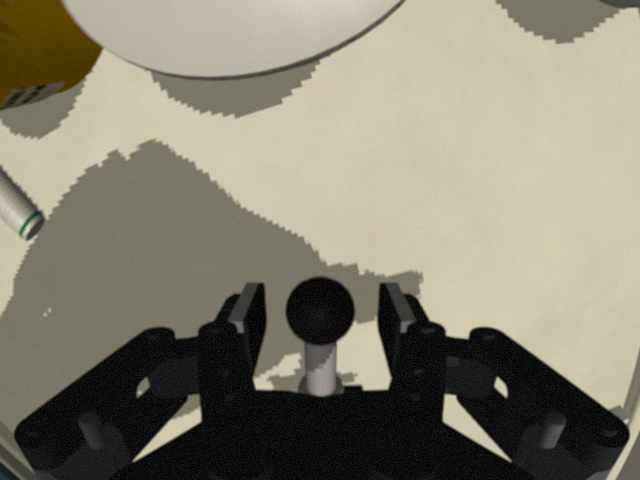

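The ball at (320,311) sits between the pads. I'll check how far it is off the pad centre along the column.

```bash
python3 - <<'E'
from h import *
im,d,K,T=load('w2'); b=wz(K,T,320,311,.014); print(b, d[311,320])
s=arm.read_state(); R0=R.from_rotvec(s['ee_rot']).as_matrix(); print(R0.T@(b-s['tool_pos']))
im,P,d=cloud('side0')
E
```

```text
[0.60399784 0.2043582  0.014     ] 0.0
[-1.05583790e-02 -7.37714892e-05 -9.04834698e-05]
```

carry_out:
  dp:
    - [0,0,0]
    - [0,0,0]
    - [0,0,0]
    - [0,0,0]
  angular:
    - [0,0,0]
    - [0,0,0]
    - [0,0,0]
    - [0,0,0]
  jaw: [1,1,1,1]
  squeeze: 30

```text
clock: 3.08
tool_pos: [0.6043, 0.2029, 0.0047]
ee_rot: [1.261, 0.955, -1.498]
wrist_force: [-0.2, 2.1, 7.4]
grip_width: 0.026
```

```bash
python3 - <<'E'
from h import *
s=st(); p=s['tool_pos']; R0=R.from_rotvec(s['ee_rot']).as_matrix()
off=p-np.array([p[0],p[1],0]); 
ball=p-R0[:,0]*.0105; print(ball)
E0=ball-D*.155; E0[2]=0
a0=np.arctan2(.014,.155); r=np.hypot(.014,.155)
for ph in (5,10,15,20,25,30,35,40,45,50,55,60,65,70,75,80,85,90):
  b=E0+r*(np.cos(a0+np.radians(ph))*D+np.sin(a0+np.radians(ph))*ZU)
  print(ph,(R0.T@(b-ball)/.6).round(4))
E
```

```text
t 3.075 p [0.6043 0.2029 0.0047] F [-0.2  2.1  7.4] w 0.026018511952526923
[[-0.045   0.9631 -0.2652]
 [-0.166  -0.269  -0.9487]
 [-0.9851  0.0013  0.172 ]]
[ 0.391  0.712  0.14   1.105 -0.137  2.242]
[0.60474062 0.20461891 0.01501519]
5 [-0.0199  0.      0.0065]
10 [-0.0408  0.      0.0152]
15 [-0.0609  0.0001  0.0257]
20 [-0.0799  0.0001  0.0379]
25 [-0.0979  0.0001  0.0517]
30 [-1.145e-01  1.000e-04  6.700e-02]
35 [-1.298e-01  1.000e-04  8.370e-02]
40 [-1.436e-01  1.000e-04  1.016e-01]
45 [-1.557e-01  1.000e-04  1.207e-01]
50 [-1.661e-01  1.000e-04  1.408e-01]
55 [-1.748e-01  1.000e-04  1.617e-01]
60 [-1.815e-01  1.000e-04  1.833e-01]
65 [-1.864e-01  1.000e-04  2.054e-01]
70 [-1.893e-01  1.000e-04  2.279e-01]
75 [-1.903e-01  1.000e-04  2.505e-01]
80 [-1.893e-01  1.000e-04  2.731e-01]
85 [-0.1863  0.      0.2955]
90 [-0.1814  0.      0.3176]
```

carry_out:
  dp:
    - [-0.01,0,0.003]
    - [-0.02,0,0.0065]
    - [-0.03,0,0.0105]
    - [-0.041,0,0.0152]
    - [-0.041,0,0.0152]
  angular:
    - [0,0,0]
    - [0,0,0]
    - [0,0,0]
    - [0,0,0]
    - [0,0,0]
  jaw: [1,1,1,1,1]

```text
clock: 3.7
tool_pos: [0.6031, 0.198, 0.031]
ee_rot: [1.261, 0.955, -1.498]
wrist_force: [-0.4, -1.0, -1.7]
grip_width: 0.026
```

```bash
python3 - <<'E'
from h import *
st(); snap('wrist','w3');snap('side','s3')
a=cv2.imread('pics/s3.png')[190:330,230:410]; b=cv2.imread('pics/w3.png')
a=cv2.resize(a,(617,480),interpolation=cv2.INTER_CUBIC)
cv2.imwrite('pics/c3.png',cv2.resize(np.hstack([a,b]),(800,306)))
E
```

```text
t 3.7 p [0.6031 0.198  0.031 ] F [-0.4 -1.  -1.7] w 0.026007222132954984
[[-0.0446  0.9631 -0.2655]
 [-0.1662 -0.2693 -0.9486]
 [-0.9851  0.0018  0.1721]]
[ 0.385  0.684  0.16   1.152 -0.138  2.236]
```

View pics/c3.png

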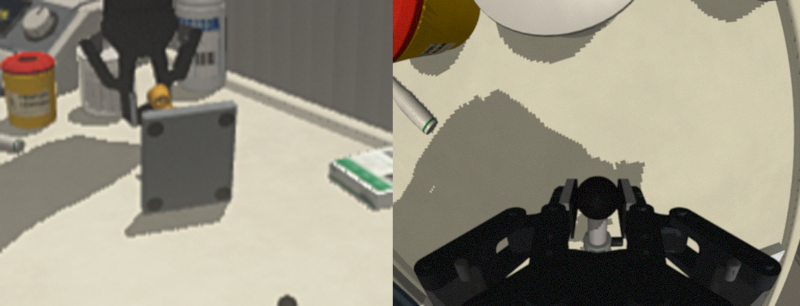

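carry_out:
  dp:
    - [-0.02,0,0.0105]
    - [-0.039,0,0.0227]
    - [-0.057,0,0.0365]
    - [-0.0735,0,0.0518]
    - [-0.0885,0,0.0685]
  angular:
    - [0,0,0]
    - [0,0,0]
    - [0,0,0]
    - [0,0,0]
    - [0,0,0]
  jaw: [1,1,1,1,1]

```text
clock: 4.42
tool_pos: [0.5945, 0.1676, 0.0908]
ee_rot: [1.261, 0.955, -1.498]
wrist_force: [0.2, -1.5, -2.0]
grip_width: 0.0256
```

```bash
cat > v.py <<'E'
from h import *
import sys
n=sys.argv[1]
st(); snap('wrist','w'+n);snap('side','s'+n)
a=cv2.imread('pics/s%s.png'%n)[170:330,230:430]; b=cv2.imread('pics/w%s.png'%n)
a=cv2.resize(a,(600,480),interpolation=cv2.INTER_CUBIC)
cv2.imwrite('pics/c%s.png'%n,cv2.resize(np.hstack([a,b]),(800,310)))
E
python3 v.py 4
```

```text
t 4.425 p [0.5945 0.1676 0.0908] F [ 0.2 -1.5 -2. ] w 0.025635573498166638
[[-0.0445  0.9631 -0.2655]
 [-0.1658 -0.2692 -0.9487]
 [-0.9851  0.0018  0.1717]]
[ 0.347  0.604  0.175  1.242 -0.141  2.197]
```

View pics/c4.png

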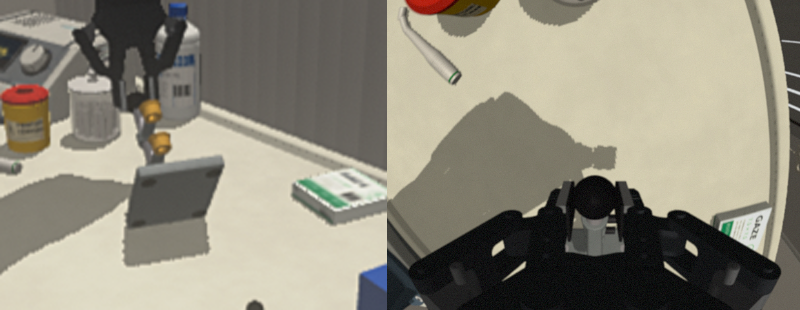

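carry_out:
  dp:
    - [-0.0138,0,0.0179]
    - [-0.026,0,0.037]
    - [-0.0363,0,0.057]
    - [-0.045,0,0.078]
    - [-0.0517,0,0.0996]
  angular:
    - [0,0,0]
    - [0,0,0]
    - [0,0,0]
    - [0,0,0]
    - [0,0,0]
  jaw: [1,1,1,1,1]

```text
clock: 5.15
tool_pos: [0.5801, 0.115, 0.1326]
ee_rot: [1.263, 0.954, -1.497]
wrist_force: [-0.2, -1.4, -1.2]
grip_width: 0.026
```

```bash
python3 v.py 5
```

```text
t 5.15 p [0.5801 0.115  0.1326] F [-0.2 -1.4 -1.2] w 0.026019932516416707
[[-0.0433  0.9629 -0.2665]
 [-0.1656 -0.2699 -0.9485]
 [-0.9852  0.003   0.1711]]
[ 0.275  0.515  0.136  1.28  -0.148  2.125]
```

View pics/c5.png

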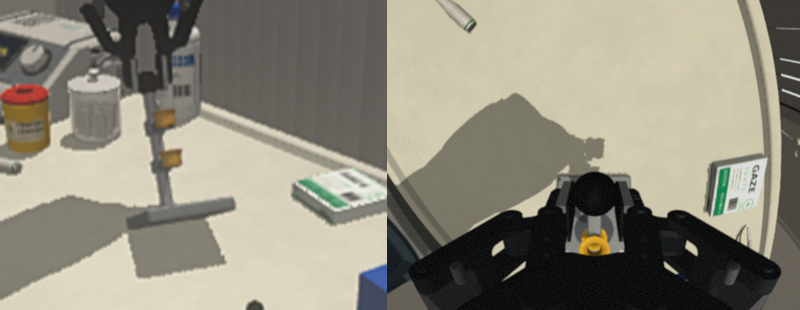

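carry_out:
  dp:
    - [-0.005,0,0.0225]
    - [-0.0078,0,0.0446]
    - [-0.0088,0,0.067]
    - [-0.0078,0,0.0898]
    - [-0.0045,0,0.112]
  angular:
    - [0,0,0]
    - [0,0,0]
    - [0,0,0]
    - [0,0,0]
    - [0,0,0]
  jaw: [1,1,1,1,1]

```text
clock: 5.88
tool_pos: [0.5622, 0.0502, 0.1474]
ee_rot: [1.264, 0.953, -1.498]
wrist_force: [-1.8, 0.7, 0.3]
grip_width: 0.026
```

```bash
python3 v.py 6
```

```text
t 5.875 p [0.5622 0.0502 0.1474] F [-1.8  0.7  0.3] w 0.026048878255280287
[[-0.0426  0.9626 -0.2677]
 [-0.1656 -0.271  -0.9482]
 [-0.9853  0.004   0.171 ]]
[ 0.176  0.437  0.052  1.258 -0.156  2.027]
```

View pics/c6.png

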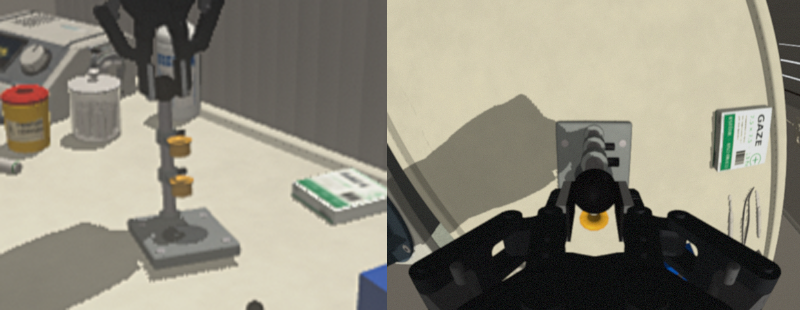

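carry_out:
  dp:
    - [0.0035,0,0.012]
    - [0.007,0,0.022]
    - [0.008,0,0.022]
  angular:
    - [0,0,0]
    - [0,0,0]
    - [0,0,0]
  jaw: [1,1,1]

```text
clock: 6.35
tool_pos: [0.5583, 0.0361, 0.1459]
ee_rot: [1.265, 0.951, -1.498]
wrist_force: [-7.0, -0.4, 22.2]
grip_width: 0.0258
```

```bash
python3 v.py 7
```

```text
t 6.35 p [0.5583 0.0361 0.1459] F [-7.  -0.4 22.2] w 0.025799083983107193
[[-0.0421  0.9622 -0.2689]
 [-0.1659 -0.2722 -0.9478]
 [-0.9852  0.0047  0.1711]]
[ 0.154  0.423  0.027  1.243 -0.158  2.006]
```

View pics/c7.png

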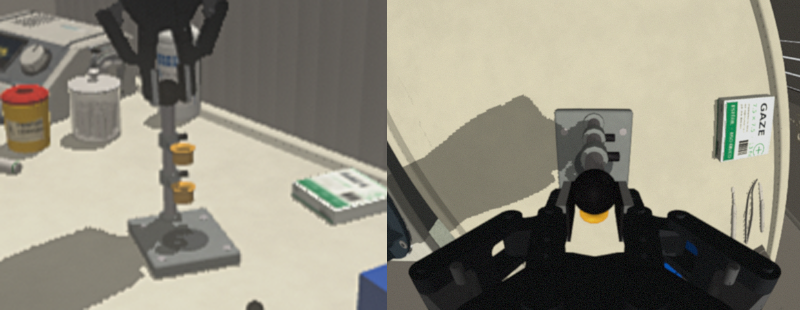

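carry_out:
  dp:
    - [-0.002,0,0]
    - [-0.002,0,0]
    - [-0.002,0,0]
    - [-0.002,0,0]
    - [-0.002,0,0]
  angular:
    - [0,0,0]
    - [0,0,0]
    - [0,0,0]
    - [0,0,0]
    - [0,0,0]
  jaw: [1,0.2,0,-0.3,-0.5]

```text
clock: 7.08
tool_pos: [0.5584, 0.0366, 0.1471]
ee_rot: [1.265, 0.951, -1.498]
wrist_force: [0.2, 0.5, 0.0]
grip_width: 0.0647
```

```bash
python3 v.py 8
```

```text
t 7.075 p [0.5584 0.0366 0.1471] F [0.2 0.5 0. ] w 0.06465638774713917
[[-0.042   0.9623 -0.2686]
 [-0.1658 -0.2718 -0.948 ]
 [-0.9853  0.0047  0.171 ]]
[ 0.154  0.423  0.03   1.246 -0.158  2.006]
```

View pics/c8.png

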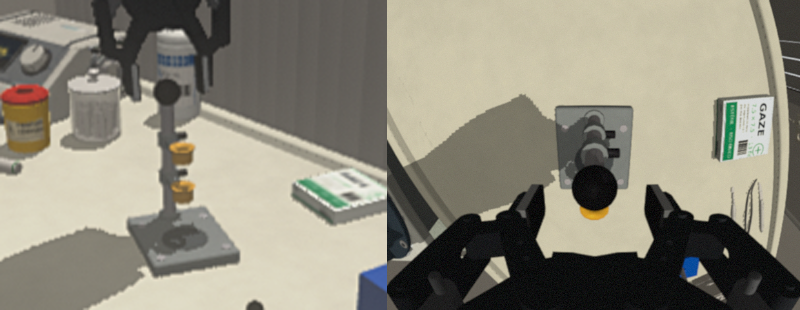

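carry_out:
  dp:
    - [-0.04,0,0]
    - [-0.1,0,0]
    - [-0.15,0,0]
    - [-0.15,0,0]
  angular:
    - [0,0,0]
    - [0,0,0]
    - [0,0,0]
    - [0,0,0]
  jaw: [-1,-1,-1,-1]

```text
clock: 7.68
tool_pos: [0.5633, 0.052, 0.2378]
ee_rot: [1.267, 0.95, -1.494]
wrist_force: [-0.1, 0.1, -0.2]
grip_width: 0.0853
```

```bash
python3 - <<'E'
from h import *
st(); snap('top','t9'); snap('wrist','w9'); snap('side','s9'); rel([.634,-.223,.19],ori(0))
a=cv2.imread('pics/t9.png'); cv2.imwrite('pics/tz9.png',np.hstack([cv2.resize(a[180:320,240:370],(440,474)),cv2.resize(cv2.imread('pics/s9.png')[150:320,240:340],(279,474))]))
E
```

```text
t 7.675 p [0.5633 0.052  0.2378] F [-0.1  0.1 -0.2] w 0.08530355829408062
[[-0.0383  0.9624 -0.2689]
 [-0.1652 -0.2714 -0.9482]
 [-0.9855  0.0081  0.1694]]
[ 0.179  0.414  0.247  1.471 -0.156  2.031]
dp [0.1447 0.2397 0.3884] ang [-0.005  0.345 -0.008]
```

View pics/tz9.png

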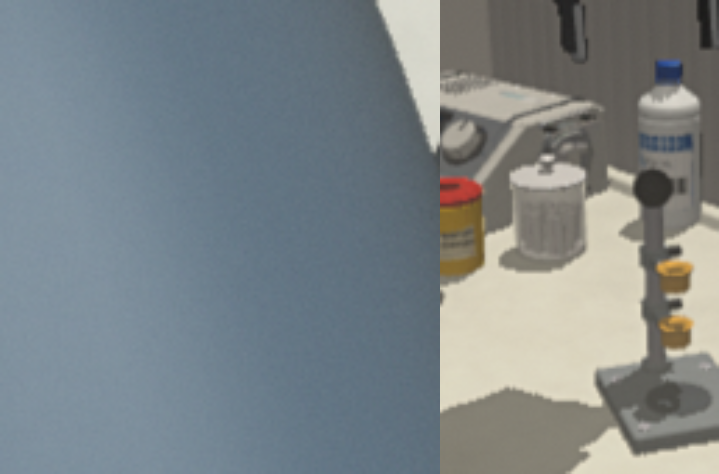

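View pics/w9.png

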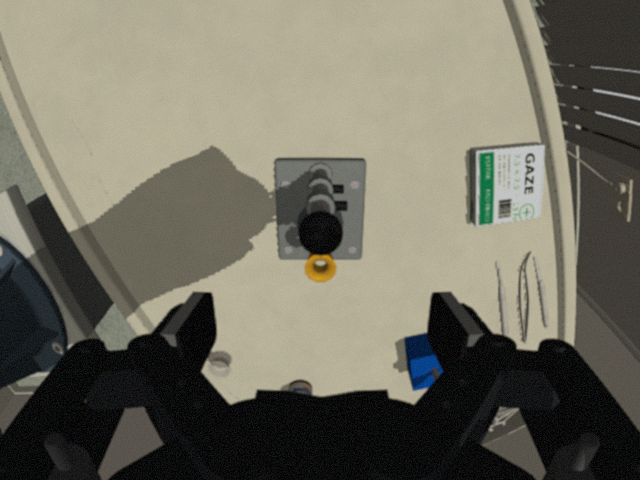

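The stand is upright. The upper bushing's mouth is at about (320,266) in the wrist view, and the blue stand is at (423,360). Next is the spindle.

carry_out:
  dp:
    - [0.01,0.05,0.08]
    - [0.03,0.1,0.16]
    - [0.05,0.15,0.25]
    - [0.08,0.2,0.33]
    - [0.095,0.24,0.38]
  angular:
    - [0,0.1,0]
    - [0,0.2,0]
    - [0,0.3,0]
    - [0,0.345,0]
    - [0,0.345,0]
  jaw: [-1,-1,-1,-1,-1]

```text
clock: 8.45
tool_pos: [0.6359, -0.2166, 0.2167]
ee_rot: [1.412, 1.063, -1.409]
wrist_force: [-0.6, 0.8, 0.2]
grip_width: 0.0852
```

```bash
python3 - <<'E'
from h import *
st(); snap('top','t10'); snap('wrist','w10'); snap('side','s10'); rel([.634,-.223,.19],ori(0))
E
```

```text
t 8.45 p [ 0.6359 -0.2166  0.2167] F [-0.6  0.8  0.2] w 0.08524260155366242
[[ 1.800e-03  9.616e-01 -2.745e-01]
 [-0.000e+00 -2.745e-01 -9.616e-01]
 [-1.000e+00  1.800e-03 -5.000e-04]]
[-3.290e-01  5.970e-01  4.970e-01  1.469e+00  1.000e-03  1.520e+00]
dp [ 0.0438 -0.      0.0137] ang [-0.009 -0.001 -0.002]
```

View pics/w10.png

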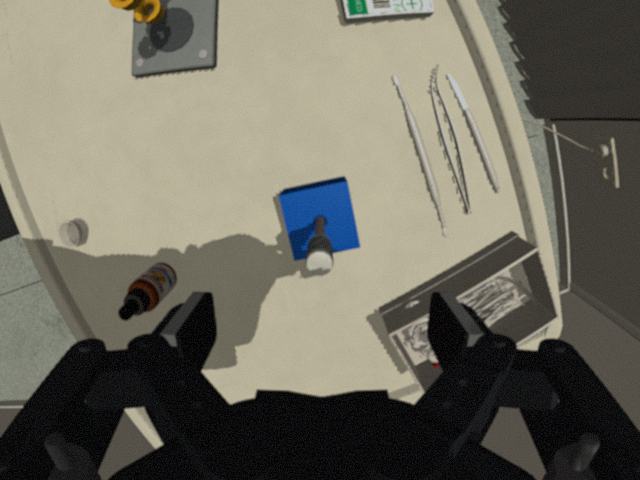

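View pics/t10.png

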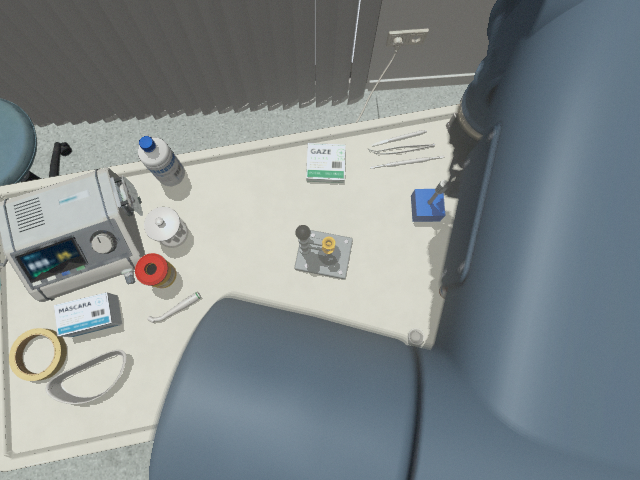

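View pics/s10.png

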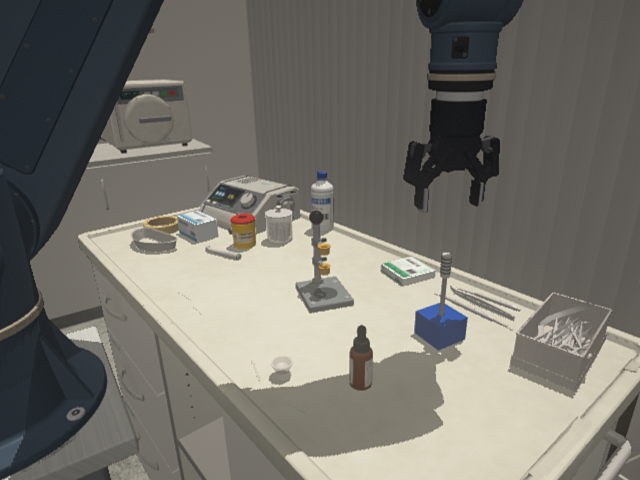

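The top view shows the surveyor's ball at (303,232) and the bushing at (329,241). The wrist view shows the spindle's handle top at (319,261).

```bash
python3 - <<'E'
from h import *
im,d,K,T=load('w10'); print('cam',np.linalg.inv(T)[:3,3])
print('handle top',wz(K,T,319,262,.155),'hole',wz(K,T,320,217,.045))
# blue top face mask
r,g,b=[im[...,i].astype(int) for i in range(3)]
m=((b>r+60)&(b>g+40)).astype(np.uint8); v,u=np.mgrid[:480,:640]
c,_=cv2.findContours(m,cv2.RETR_EXTERNAL,cv2.CHAIN_APPROX_NONE); c=max(c,key=cv2.contourArea)
q=np.array([wz(K,T,a,bb,.045)[:2]*1000 for a,bb in c[:,0]],np.float32); print('blue rect',cv2.minAreaRect(q))
# surveyor
im9,d9,K9,T9=load('w9')
def bush(f,box,fn):
    im,d,K,T=load(f); r,g,b=[im[...,i].astype(int) for i in range(3)]
    m=((r>b+60)&(r>90)).astype(np.uint8); x0,x1,y0,y1=box; k=np.zeros_like(m); k[y0:y1,x0:x1]=m[y0:y1,x0:x1]
    c,_=cv2.findContours(k,cv2.RETR_EXTERNAL,cv2.CHAIN_APPROX_NONE); c=max(c,key=cv2.contourArea); print(f,cv2.fitEllipse(c),cv2.contourArea(c),c[:,0].min(0),c[:,0].max(0)); return c
for f,box in(('w9',(290,350,245,290)),('top0',(0,1,0,1))) :
    try: bush(f,box,0)
    except Exception as e: print(e)
bush('t10',(315,345,230,256),0)
im,P,d=cloud('t10'); K,T=load('t10')[2:]
r,g,b=[im[...,i].astype(int) for i in range(3)]
m=(r>b+60)&(abs(u-330)<15)&(abs(v-242)<15); q=P[m]; print(q.mean(0)); q=q[q[:,2]>.108]; print(len(q),q.mean(0),q.min(0),q.max(0))
m=(im.max(2)<80)&(abs(u-303)<10)&(abs(v-232)<10); print('ball',onz(K,T,u[m].mean(),v[m].mean(),.155),m.sum())
m=(abs(u-323)<35)&(abs(v-254)<30)&(abs(P[...,2]-.014)<.004); q=P[m]; print('plate',len(q),cv2.minAreaRect((q[:,:2]*1000).astype(np.float32)),q[:,2].mean())
for f,s in(('w9',(290,350,245,290)),('t10',(315,345,230,256))):
    a=cv2.imread('pics/%s.png'%f)[s[2]-30:s[3]+30,s[0]-30:s[1]+30]; cv2.imwrite('pics/z%s.png'%f,cv2.resize(a,(500,500),interpolation=cv2.INTER_CUBIC))
E
```

```text
cam [ 0.65495655 -0.15358569  0.35830519]
handle top [ 0.6343191  -0.22070203  0.155     ] hole [ 0.63532299 -0.21790732  0.045     ]
blue rect ((633.8461303710938, -220.663330078125), (60.59295654296875, 59.292903900146484), 85.97856903076172)
w9 ((320.077392578125, 267.9574890136719), (27.892940521240234, 31.8687801361084), 89.02965545654297) 695.0 [304 255] [336 282]
max() iterable argument is empty
t10 ((327.998779296875, 244.6787872314453), (12.504108428955078, 16.778162002563477), 2.2330172061920166) 163.0 [322 237] [334 253]
[ 5.46754169e-01 -4.96340214e-04  9.91305073e-02]
101 [ 5.47415488e-01 -2.02067751e-04  1.14430954e-01] [ 0.53596366 -0.01182871  0.11104555] [0.55823673 0.0116169  0.11803547]
ball [nan nan nan] 0
plate 1489 ((549.1444702148438, 7.034324645996094), (109.90705871582031, 90.82212829589844), 73.97370910644531) 0.015030671433346373<stdin>:22: RuntimeWarning: Mean of empty slice.
  ret = ret.dtype.type(ret / rcount)
```

View pics/zw9.png

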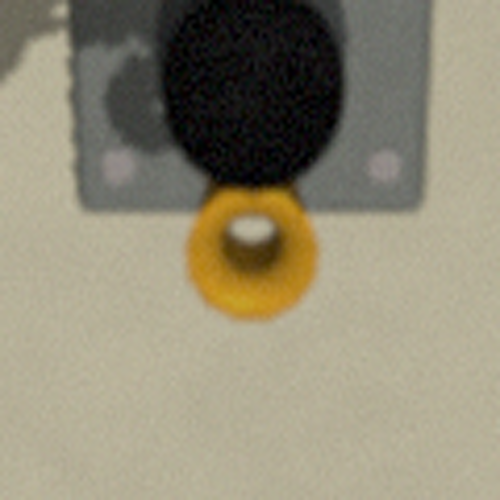

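View pics/zt10.png

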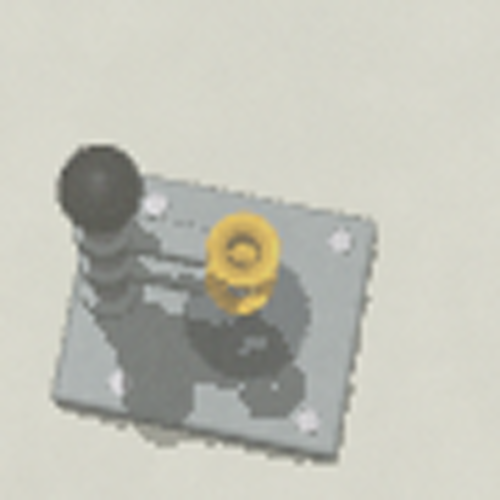

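```bash
python3 - <<'E'
from h import *
im,d,K,T=load('w9'); print('bush',wz(K,T,320,266.5,.114))
rel([.6342,-.221,.116],ori(0))
E
```

```text
bush [0.54782058 0.00092469 0.114     ]
dp [ 0.1671 -0.0008  0.0105] ang [-0.009 -0.001 -0.002]
```

carry_out:
  dp:
    - [0.03,-0.0008,0.0105]
    - [0.06,-0.0008,0.0105]
    - [0.11,-0.0008,0.0105]
    - [0.155,-0.0008,0.0105]
    - [0.167,-0.0008,0.0105]
  angular:
    - [-0.009,-0.001,-0.002]
    - [-0.009,-0.001,-0.002]
    - [-0.009,-0.001,-0.002]
    - [-0.009,-0.001,-0.002]
    - [-0.009,-0.001,-0.002]
  jaw: [-1,-1,-0.8,-0.5,-0.2]

```text
clock: 9.22
tool_pos: [0.6328, -0.2196, 0.1143]
ee_rot: [1.406, 1.07, -1.409]
wrist_force: [-0.8, -0.2, -0.0]
grip_width: 0.0515
```

```bash
python3 v.py 11; python3 -c "
from h import *
rel([.6342,-.221,.116],ori(0))"
```

```text
t 9.225 p [ 0.6328 -0.2196  0.1143] F [-0.8 -0.2 -0. ] w 0.0515030252013057
[[-3.000e-03  9.631e-01 -2.692e-01]
 [ 1.000e-03 -2.692e-01 -9.631e-01]
 [-1.000e+00 -3.200e-03 -1.000e-04]]
[-0.334  0.612  0.264  1.226 -0.     1.509]
dp [-0.0003  0.0012  0.0011] ang [0.001 0.    0.002]
```

View pics/w11.png

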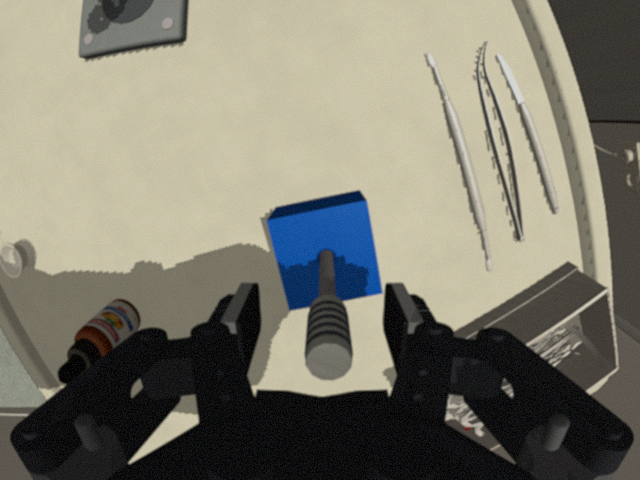

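The handle's top is at (328,360) between the pads, slightly right of the jaw centre.

```bash
python3 - <<'E'
from h import *
im,d,K,T=load('w11'); p=wz(K,T,328,360,.155); h=wz(K,T,326,255,.045); print(p,h)
s=arm.read_state(); R0=R.from_rotvec(s['ee_rot']).as_matrix(); print(R0.T@(p-s['tool_pos']),R0.T@(h-s['tool_pos']))
E
```

```text
[ 0.63498123 -0.22363755  0.155     ] [ 0.63540372 -0.22315936  0.045     ]
[-0.03917018  0.00211435  0.00297151] [0.07082943 0.0025142  0.0023937 ]
```

carry_out:
  dp:
    - [-0.001,0.0037,0.0043]
    - [-0.001,0.0037,0.0043]
    - [-0.001,0.0037,0.0043]
    - [-0.001,0.0037,0.0043]
    - [-0.001,0.0037,0.0043]
  angular:
    - [0.001,0,0.002]
    - [0.001,0,0.002]
    - [0.001,0,0.002]
    - [0.001,0,0.002]
    - [0.001,0,0.002]
  jaw: [-0.2,0.2,1,1,1]
  squeeze: 60

```text
clock: 9.95
tool_pos: [0.6353, -0.2234, 0.1169]
ee_rot: [1.408, 1.067, -1.407]
wrist_force: [-1.1, 0.2, 6.8]
grip_width: 0.0146
```

```bash
python3 v.py 12
```

```text
t 9.95 p [ 0.6353 -0.2234  0.1169] F [-1.1  0.2  6.8] w 0.014630550392717658
[[ 5.000e-04  9.628e-01 -2.700e-01]
 [-3.000e-04 -2.700e-01 -9.628e-01]
 [-1.000e+00  5.000e-04  1.000e-04]]
[-0.338  0.615  0.276  1.231 -0.     1.506]
```

View pics/w12.png

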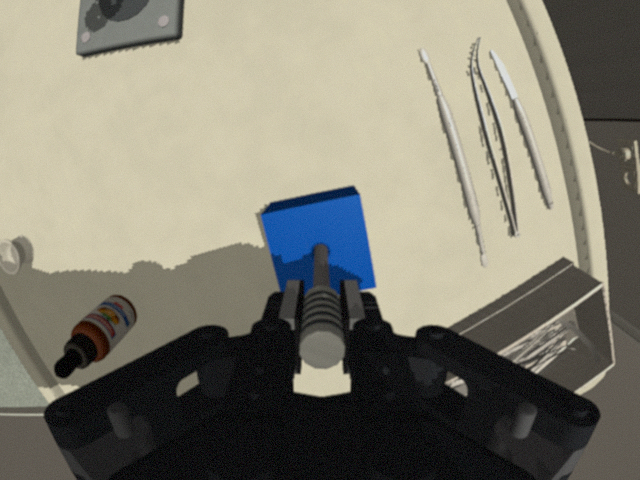

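carry_out:
  dp:
    - [-0.03,0,0]
    - [-0.07,0,0]
    - [-0.12,0,0]
    - [-0.18,0,0]
    - [-0.24,0,0]
  angular:
    - [0,0,0]
    - [0,0,0]
    - [0,0,0]
    - [0,0,0]
    - [0,0,0]
  jaw: [1,1,1,1,1]

```text
clock: 10.68
tool_pos: [0.635, -0.2233, 0.2621]
ee_rot: [1.408, 1.067, -1.407]
wrist_force: [1.8, 0.8, -0.3]
grip_width: 0.0144
```

```bash
python3 - <<'E'
from h import *
st(); snap('wrist','w13'); snap('side','s13')
rel([.5477,0.0004,.262],ori(0))
E
```

```text
t 10.675 p [ 0.635  -0.2233  0.2621] F [ 1.8  0.8 -0.3] w 0.01436790175756996
[[ 4.000e-04  9.629e-01 -2.700e-01]
 [-2.000e-04 -2.700e-01 -9.629e-01]
 [-1.000e+00  5.000e-04  1.000e-04]]
[-0.338  0.619  0.649  1.6   -0.     1.506]
dp [ 0.0032 -0.243  -0.3198] ang [-0.     0.001 -0.012]
```

View pics/s13.png

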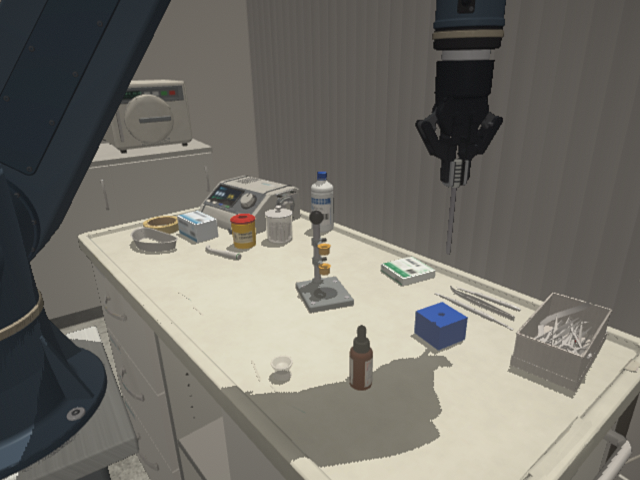

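View pics/w13.png

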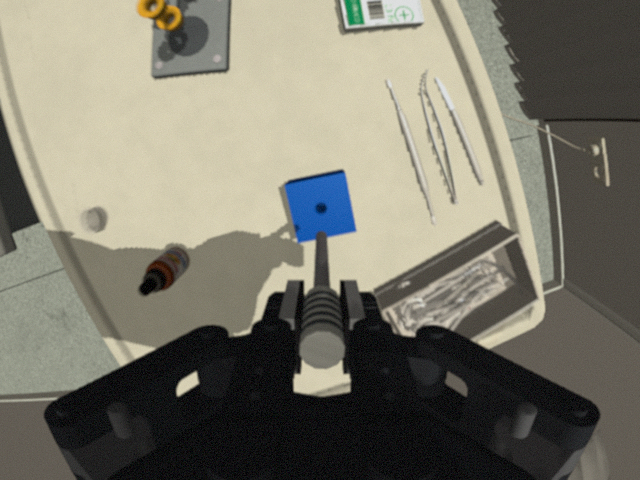

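```bash
python3 - <<'E'
from h import *
im,d,K,T=load('w13')
for v in (233,235): print('tip',wz(K,T,321,v,.150))
im,d,K,T=load('s13'); s=np.load('pics/s13_c.npz')
print(proj(K,T,[.635,-.2233,.150]),proj(K,T,[.635,-.2233,.26]))
a=cv2.imread('pics/s13.png')[140:270,400:500]; cv2.imwrite('pics/zs13.png',cv2.resize(a,None,fx=5,fy=4.5,interpolation=cv2.INTER_CUBIC))
E
```

```text
tip [ 0.63611691 -0.22494448  0.15      ]
tip [ 0.63571391 -0.22638267  0.15      ]
[446.62634375 256.03649452] [452.91168347 188.96674453]
```

carry_out:
  dp:
    - [0,-0.05,-0.065]
    - [0,-0.1,-0.13]
    - [0,-0.15,-0.195]
    - [0,-0.2,-0.26]
    - [0.003,-0.243,-0.32]
  angular:
    - [0,0,-0.012]
    - [0,0,-0.012]
    - [0,0,-0.012]
    - [0,0,-0.012]
    - [0,0,-0.012]
  jaw: [1,1,1,1,1]

```text
clock: 11.4
tool_pos: [0.5467, 0.002, 0.2617]
ee_rot: [1.407, 1.067, -1.408]
wrist_force: [0.5, 0.2, -0.7]
grip_width: 0.0147
```

```bash
python3 - <<'E'
from h import *
st(); snap('wrist','w14'); snap('side','s14')
rel([.5477,0.0004,.262],ori(0))
a=cv2.imread('pics/s14.png')[120:330,260:400]; cv2.imwrite('pics/zs14.png',cv2.resize(a,None,fx=2.8,fy=2.8,interpolation=cv2.INTER_CUBIC))
E
```

```text
t 11.4 p [0.5467 0.002  0.2617] F [ 0.5  0.2 -0.7] w 0.014654267568349238
[[-3.000e-04  9.629e-01 -2.699e-01]
 [-3.000e-04 -2.699e-01 -9.629e-01]
 [-1.000e+00 -2.000e-04  4.000e-04]]
[ 0.004  0.31   0.17   1.431 -0.     1.848]
dp [-0.0003  0.0038  0.0048] ang [ 0.007 -0.     0.002]
```

View pics/zs14.png

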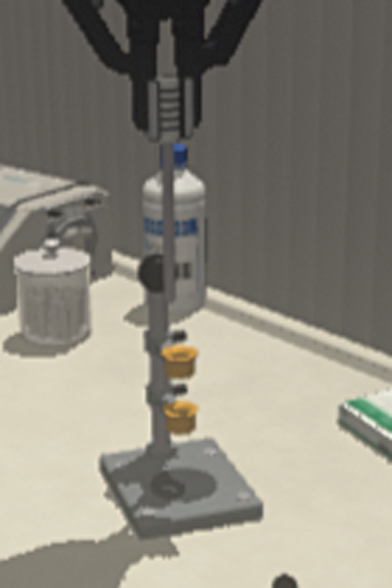

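View pics/w14.png

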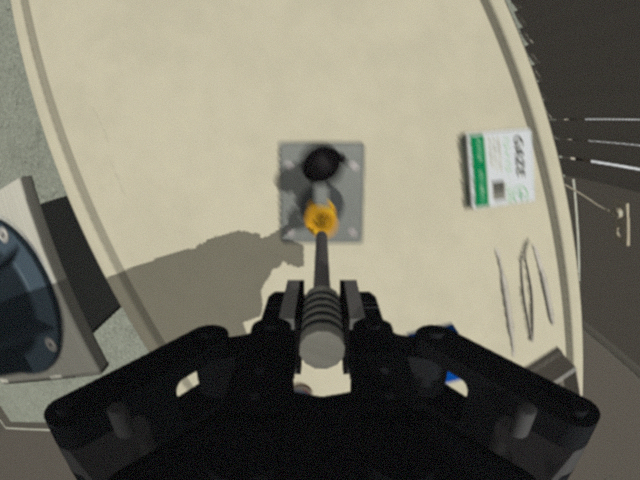

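```bash
python3 - <<'E'
from h import *
st(); rel([.5477,0.0004,.262],ori(0))
im,P,d=cloud('s14'); K,T=load('s14')[2:]
r,g,b=[im[...,i].astype(int) for i in range(3)]; v,u=np.mgrid[:480,:640]
m=((r>b+60)&(r>100)&(abs(u-324)<12)&(abs(v-250)<14)); print(u[m].min(),u[m].max(),v[m].min(),v[m].max())
q=P[m]; print(q.mean(0))
a=cv2.imread('pics/s14.png')[205:280,290:350]; cv2.imwrite('pics/za.png',cv2.resize(a,None,fx=8,fy=8,interpolation=cv2.INTER_NEAREST))
p=arm.read_state()['tool_pos']
print('tip proj',proj(K,T,p-[0,0,.112]),'bush proj',proj(K,T,[.5477,.0004,.114]),proj(K,T,[.5477,.0004,.072]))
K,T=load('w14')[2:]
for vv in (216,):print(wz(K,T,321,vv,.114))
print('tip',wz(K,T,321,234,p[2]-.112))
a=cv2.imread('pics/w14.png')[190:260,290:350]; cv2.imwrite('pics/zb.png',cv2.resize(a,None,fx=8,fy=8,interpolation=cv2.INTER_NEAREST))
E
```

```text
t 11.5 p [0.5463 0.0038 0.2618] F [-0.5 -1.5 -0.1] w 0.014667195411968103
[[-7.000e-04  9.637e-01 -2.668e-01]
 [ 4.000e-04 -2.668e-01 -9.637e-01]
 [-1.000e+00 -8.000e-04 -2.000e-04]]
[0.007 0.31  0.17  1.431 0.    1.848]
dp [-0.0003  0.0038  0.0048] ang [ 0.007 -0.     0.002]
318 330 243 263
[0.56858123 0.030791   0.09444529]
tip proj [321.58395758 227.35911166] bush proj [323.52427862 245.33599109] [323.88920405 265.30432632]
[0.54658707 0.01061888 0.114     ]
tip [0.54521706 0.00531348 0.1498405 ]
```

View pics/za.png

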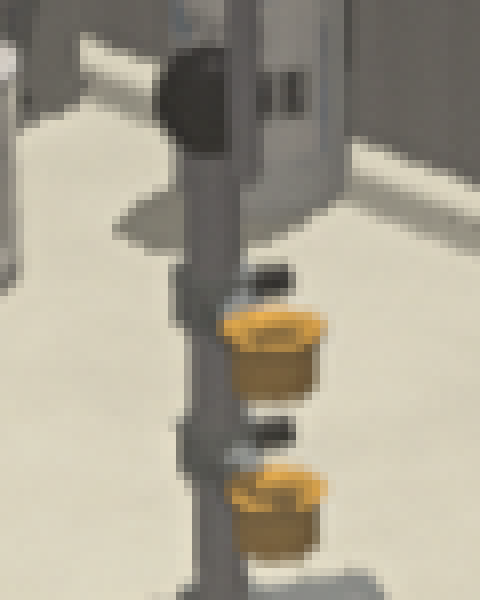

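View pics/zb.png

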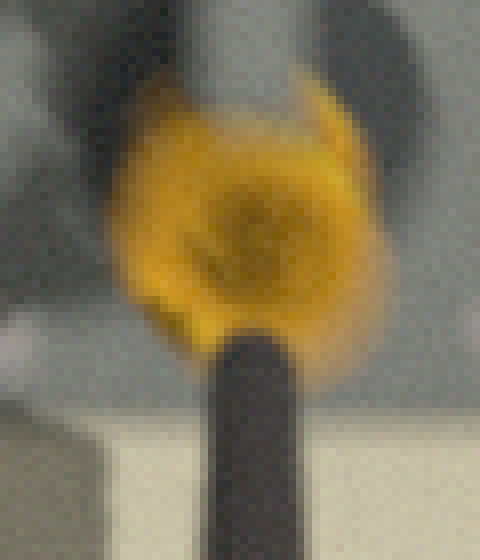

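carry_out:
  dp:
    - [0,0.0038,0.0048]
    - [0,0.0038,0.0048]
    - [0,0.0038,0.0048]
  angular:
    - [0.007,0,0.002]
    - [0.007,0,0.002]
    - [0.007,0,0.002]
  jaw: [1,1,1]

```text
clock: 11.88
tool_pos: [0.5479, -0.0004, 0.2616]
ee_rot: [1.409, 1.066, -1.409]
wrist_force: [0.4, 0.8, -1.4]
grip_width: 0.0147
```

```bash
cat > chk.py <<'E'
from h import *
import sys
n=sys.argv[1]
st(); snap('wrist','w'+n); snap('side','s'+n); st()
rel([.5477,0.0004,.262],ori(0))
p=arm.read_state()['tool_pos']
K,T=load('s'+n)[2:]
print('side tip proj',proj(K,T,p-[0,0,.112]),'bush',proj(K,T,[.5477,.0004,.114]))
K,T=load('w'+n)[2:]
A=cv2.resize(cv2.imread('pics/s%s.png'%n)[210:260,295:345],None,fx=8,fy=8,interpolation=cv2.INTER_NEAREST)
B=cv2.resize(cv2.imread('pics/w%s.png'%n)[195:245,295:345],None,fx=8,fy=8,interpolation=cv2.INTER_NEAREST)
cv2.imwrite('pics/z%s.png'%n,np.hstack([A,B]))
E
python3 chk.py 15
```

```text
t 11.875 p [ 5.479e-01 -4.000e-04  2.616e-01] F [ 0.4  0.8 -1.4] w 0.014666001090324766
[[ 0.      0.9625 -0.2713]
 [ 0.     -0.2713 -0.9625]
 [-1.     -0.     -0.    ]]
[-1.000e-03  3.130e-01  1.730e-01  1.431e+00  0.000e+00  1.845e+00]
t 11.975 p [ 5.479e-01 -2.000e-04  2.617e-01] F [ 0.1  0.5 -0.4] w 0.014459959241954508
[[ 1.000e-04  9.626e-01 -2.711e-01]
 [ 0.000e+00 -2.711e-01 -9.626e-01]
 [-1.000e+00  1.000e-04 -1.000e-04]]
[-0.     0.312  0.173  1.431  0.     1.845]
dp [-0.0005 -0.0006 -0.0009] ang [-0.002 -0.    -0.   ]
side tip proj [323.46701378 227.86086571] bush [323.52427862 245.33599109]
```

View pics/z15.png

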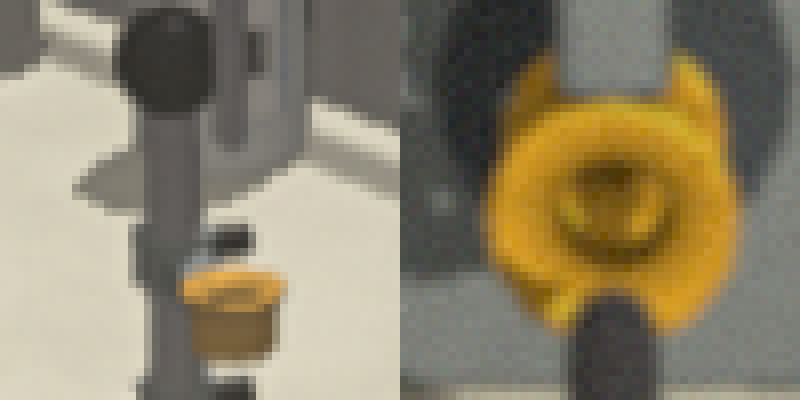

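The side view has the tip at u≈323.5 and the mouth centre at u≈323.6. In the wrist view both sit at column ~371, so the tip is laterally aligned. I'll check the fore-aft direction in the wrist view.

```bash
python3 - <<'E'
from h import *
K,T=load('w15')[2:]
u=295+(613.5-400)/8-.5; b=wz(K,T,u,221.4,.114); print('bush',b)
for v in (230.5,231.5): print('tip',wz(K,T,u,v,.150))
im=load('w15')[0].astype(int); r,g,bb=[im[...,i] for i in range(3)]
m=((r>bb+60)&(r>100)).astype(np.uint8); k=np.zeros_like(m); k[190:245,295:350]=m[190:245,295:350]
print([ (v,np.where(k[v])[0].min(),np.where(k[v])[0].max()) for v in range(205,238) if k[v].any()])
# project expected mouth ring for v-centre
def wproj(p):
    q=T[:3,:3]@p+T[:3,3]; th=np.arctan2(np.hypot(q[0],q[1]),q[2]); n=q[:2]/np.hypot(q[0],q[1]); return K[:2,2]+K[0,0]*th*n
for c in ([.5477,.0004],[.548,-.001]):
  ring=np.array([wproj(np.array([c[0]+.0105*np.cos(a),c[1]+.0105*np.sin(a),.114])) for a in np.linspace(0,6.28,60)])
  print(c,ring.min(0),ring.max(0))
im,P,d=cloud('t10')
E
```

```text
bush [5.48223485e-01 1.42931809e-05 1.14000000e-01]
tip [0.54868662 0.00152211 0.15      ]
tip [0.54848928 0.00082084 0.15      ]
[(205, np.int64(310), np.int64(333)), (206, np.int64(310), np.int64(334)), (207, np.int64(309), np.int64(334)), (208, np.int64(309), np.int64(334)), (209, np.int64(308), np.int64(335)), (210, np.int64(308), np.int64(335)), (211, np.int64(308), np.int64(335)), (212, np.int64(308), np.int64(335)), (213, np.int64(308), np.int64(335)), (214, np.int64(307), np.int64(335)), (215, np.int64(307), np.int64(335)), (216, np.int64(307), np.int64(336)), (217, np.int64(306), np.int64(336)), (218, np.int64(306), np.int64(336)), (219, np.int64(306), np.int64(336)), (220, np.int64(306), np.int64(337)), (221, np.int64(306), np.int64(337)), (222, np.int64(306), np.int64(337)), (223, np.int64(306), np.int64(337)), (224, np.int64(306), np.int64(336)), (225, np.int64(306), np.int64(336)), (226, np.int64(306), np.int64(336)), (227, np.int64(306), np.int64(336)), (228, np.int64(307), np.int64(336)), (229, np.int64(308), np.int64(335)), (230, np.int64(309), np.int64(335)), (231, np.int64(310), np.int64(334)), (232, np.int64(310), np.int64(333)), (233, np.int64(311), np.int64(332)), (234, np.int64(312), np.int64(331)), (235, np.int64(313), np.int64(330)), (236, np.int64(327), np.int64(328))]
[0.5477, 0.0004] [307.32115552 208.2399047 ] [333.52167265 233.79821446]
[0.548, -0.001] [308.16736721 209.80351967] [334.34235673 235.31366993]
```

carry_out:
  dp:
    - [0.02,-0.0003,0.0]
    - [0.045,-0.0003,0.0]
    - [0.045,-0.0003,0.0]
    - [0.045,-0.0003,0.0]
  angular:
    - [0,0,0]
    - [0,0,0]
    - [0,0,0]
    - [0,0,0]
  jaw: [1,1,1,1]

```text
clock: 12.48
tool_pos: [0.5476, -0.0001, 0.2347]
ee_rot: [1.408, 1.067, -1.408]
wrist_force: [-0.2, 0.6, -0.1]
grip_width: 0.0146
```

```bash
python3 chk.py 16
```

```text
t 12.475 p [ 5.476e-01 -1.000e-04  2.347e-01] F [-0.2  0.6 -0.1] w 0.014649854172871492
[[-1.000e-04  9.626e-01 -2.710e-01]
 [ 1.000e-04 -2.710e-01 -9.626e-01]
 [-1.000e+00 -1.000e-04 -1.000e-04]]
[-0.     0.312  0.105  1.364  0.     1.845]
t 12.575 p [ 5.479e-01 -1.000e-04  2.351e-01] F [ 0.1 -0.3 -0.1] w 0.014577540739025544
[[ 7.000e-04  9.626e-01 -2.710e-01]
 [ 1.000e-04 -2.710e-01 -9.626e-01]
 [-1.000e+00  7.000e-04 -3.000e-04]]
[-0.     0.312  0.106  1.364  0.     1.845]
dp [-0.0449 -0.0005 -0.0008] ang [-0.002 -0.001 -0.001]
side tip proj [323.67660781 240.99642101] bush [323.52427862 245.33599109]
```

View pics/z16.png

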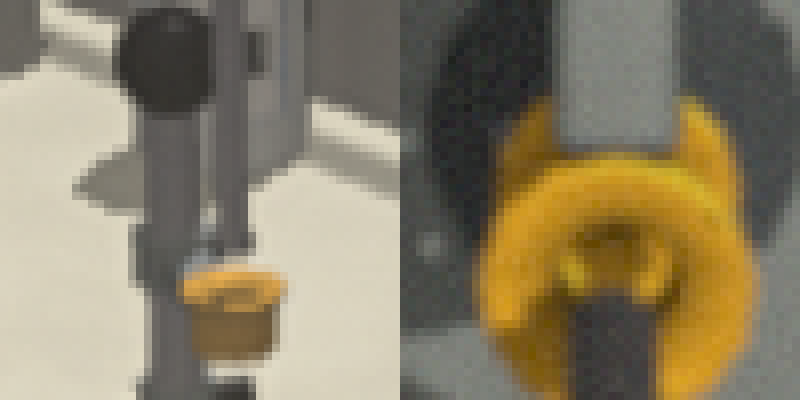

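View pics/w16.png

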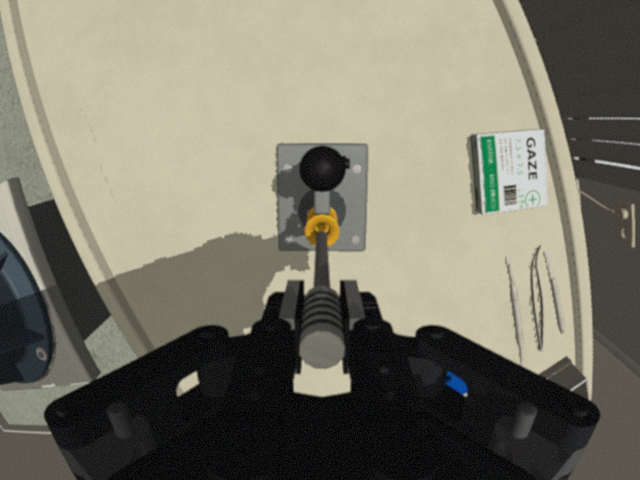

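carry_out:
  dp:
    - [0.015,0.0003,0]
    - [0.03,0.0003,0]
    - [0.045,0.0003,0]
    - [0.06,0.0003,0]
    - [0.072,0.0003,0]
  angular:
    - [0,0,0]
    - [0,0,0]
    - [0,0,0]
    - [0,0,0]
    - [0,0,0]
  jaw: [1,1,1,1,1]

```text
clock: 13.2
tool_pos: [0.5479, -0.0001, 0.1911]
ee_rot: [1.409, 1.067, -1.408]
wrist_force: [0.5, 0.1, -1.1]
grip_width: 0.0144
```

```bash
python3 chk.py 17; python3 - <<'E'
import cv2
a=cv2.imread('pics/s17.png')[190:320,280:370]; cv2.imwrite('pics/zz17.png',cv2.resize(a,None,fx=4.5,fy=4.5,interpolation=cv2.INTER_CUBIC))
E
```

```text
t 13.2 p [ 5.479e-01 -1.000e-04  1.911e-01] F [ 0.5  0.1 -1.1] w 0.014393787452041416
[[ 3.000e-04  9.626e-01 -2.710e-01]
 [ 1.000e-04 -2.710e-01 -9.626e-01]
 [-1.000e+00  3.000e-04 -2.000e-04]]
[-0.     0.321  0.008  1.257  0.     1.845]
t 13.3 p [ 5.477e-01 -2.000e-04  1.910e-01] F [-0.2 -0.3 -0.4] w 0.01451434305738896
[[-4.000e-04  9.626e-01 -2.710e-01]
 [ 1.000e-04 -2.710e-01 -9.626e-01]
 [-1.000e+00 -4.000e-04  0.000e+00]]
[-0.     0.322  0.008  1.257  0.     1.845]
dp [-0.1183 -0.0003 -0.0009] ang [-0.002  0.     0.001]
side tip proj [323.99464913 262.13229723] bush [323.52427862 245.33599109]
```

View pics/zz17.png

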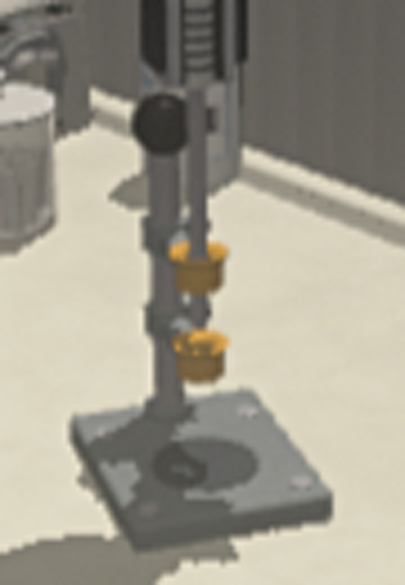

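The side view shows the shaft through the upper bushing, with its tip at (324,261) between the bushings and no contact force. I'll go on through the lower one.

carry_out:
  dp:
    - [0.015,0,0]
    - [0.03,0,0]
    - [0.045,0,0]
    - [0.06,0,0]
    - [0.073,0,0]
  angular:
    - [0,0,0]
    - [0,0,0]
    - [0,0,0]
    - [0,0,0]
    - [0,0,0]
  jaw: [1,1,1,1,1]

```text
clock: 13.92
tool_pos: [0.5476, -0.0002, 0.1465]
ee_rot: [1.408, 1.067, -1.409]
wrist_force: [-0.3, -0.3, -0.7]
grip_width: 0.0144
```

carry_out:
  dp:
    - [0,0,0]
    - [0,0,0]
  angular:
    - [0,0,0]
    - [0,0,0]
  jaw: [1,1]

```text
clock: 14.18
tool_pos: [0.5477, -0.0002, 0.1467]
ee_rot: [1.408, 1.067, -1.409]
wrist_force: [-0.0, 0.6, -0.4]
grip_width: 0.0146
```

```bash
python3 chk.py 18; python3 - <<'E'
import cv2
from h import *
a=cv2.imread('pics/s18.png')[190:320,280:370]; cv2.imwrite('pics/zz18.png',cv2.resize(a,None,fx=4.5,fy=4.5,interpolation=cv2.INTER_CUBIC))
im,P,d=cloud('s18'); K,T=load('s18')[2:]
for z in (.056,.035,.014): print(z,proj(K,T,[.5477,0,z]))
E
```

```text
t 14.175 p [ 5.477e-01 -2.000e-04  1.467e-01] F [-0.   0.6 -0.4] w 0.014584331312464487
[[-5.000e-04  9.626e-01 -2.710e-01]
 [ 1.000e-04 -2.710e-01 -9.626e-01]
 [-1.000e+00 -5.000e-04  0.000e+00]]
[-0.     0.34  -0.08   1.151  0.     1.845]
t 14.275 p [ 5.478e-01 -2.000e-04  1.469e-01] F [ 1.   0.2 -0.4] w 0.014410867839217892
[[-1.000e-04  9.626e-01 -2.710e-01]
 [ 1.000e-04 -2.710e-01 -9.626e-01]
 [-1.000e+00 -1.000e-04 -0.000e+00]]
[-0.     0.34  -0.08   1.151  0.     1.845]
dp [-0.1919 -0.0004 -0.0009] ang [-0.002 -0.     0.   ]
side tip proj [324.40228844 282.46815097] bush [323.52427862 245.33599109]
0.056 [324.1381197  272.79693581]
0.035 [324.31234771 282.38487337]
0.014 [324.4835115  291.80418389]
```

View pics/zz18.png

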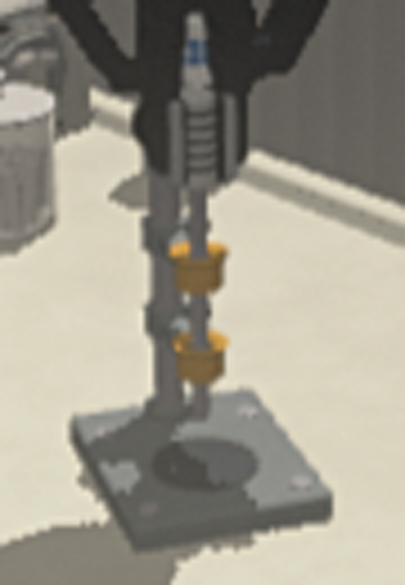

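View pics/w18.png

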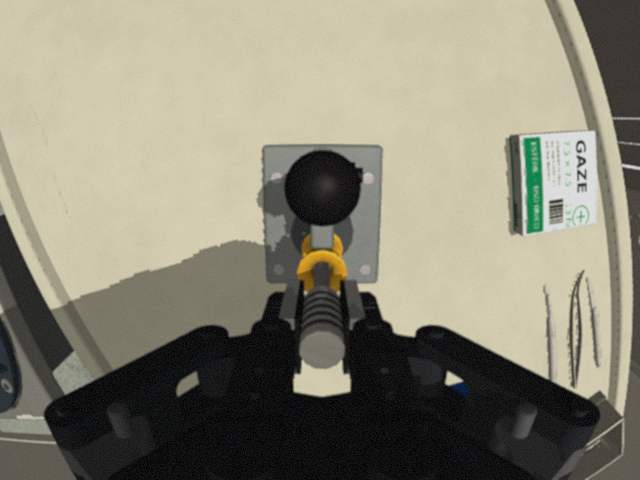

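The side view shows the shaft through both bushings with its tip at (324.5,282). That is about z = 0.035, halfway between the lower bushing and the plate. The plate is flat and the wrist forces are near zero.

```bash
python3 -c "
from workcell import arm
print(arm.hand_in())"
```

```text
the job is handed in; nothing more can be done
None
```

The surveyor stands upright on its base plate. I tipped it up by its ball, let go, and saw it standing free. I then took the spindle from the blue stand, threaded it tip down through both bushings, and handed in at about 14.3 s of the 61 s with the gripper still holding its handle.

- **Tip height:** in the last side view the tip was at pixel (324.5, 282). That is about 35 mm above the table, midway between the lower bushing's underside (56 mm) and the plate's top (14 mm).
- **Forces and grip:** wrist force was at most about 1 N and the arm was still. The grip was set to 60 N, and the fingers read 14.5 mm on the 16 mm handle.
- **Bystanders:** I steered clear of the bottle, sharps pot, dish and gauze packet. I did not measure their positions again at the end.
- **Disagreements:** top and wrist cameras differed by 1–3 mm on the blue stand's position. The first picture over the bushing was taken with the arm still 3–4 mm off its target. I corrected the position and looked again before going down.

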